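Pack the microscope optics and hasp the case

TASK

Put away the eyepiece and the objective that stand on the bench: lower each one, without letting it fall, upright and fully home into the empty well of the optics case that fits it. Then shut the lid, swing the hasp down over the staple until it lies flat against the front of the case, and let go. Leave everything else on the bench and in the case where it is.

Things in the scene. Friction and masses are not known exactly. Their poses are not given: they have to be found in the camera images.
- case: Sizes in mm here and below. Optics case, fixed: grey plastic, aluminium edges, 150 deep (x), 240 wide (y), walls 4, rim 62 high. Origin: centre of underside, z up. Front faces its -x; lid hinges on its +x rim. White tray inside, face 45 above the bench: two 33 mm wells in front (x=-32, y=+50 and -50), three 27 mm wells behind (x=18, y=0, +62, -62). Front +50 and back middle are empty; optics in the others reach 32 above.
- eyepiece_well (a point): Centre of the mouth of the empty eyepiece well, on the tray's face: round, 33 mm wide, 30 deep.
- objective_well (a point): Centre of the mouth of the empty objective well, on the tray's face: round, 27 mm wide, 18 deep, flat floor.
- eyepiece: Black eyepiece, about 90 g, loose, standing on the bench on its bright tube. Origin: centre of underside; z up its axis. Tube 30 mm across, 26 long, foot bevelled to 26 across; head 40 across from 26 to 46; eyecup 37 across up to 54. In its well the head's shoulder rests on the tray, the origin then 19 above the bench under the well's centre.
- objective: Steel objective, about 100 g, loose, standing on the bench nose up. Origin: centre of underside (thread end); z up its axis. Thread 20 mm across for 4.5, widening to a barrel 24 across from 7.5 to 36, then a nose tapering to 11 across at 50. In its well it stands on the floor, the origin then 27 above the bench under the well's centre.
- lid (a joint): Angle of the case's lid, rad: 0 shut, 1.57 upright, stop at 1.95; it starts leaning back past upright. Stiff hinge: it stays where it is put, and 3 to 6 N near the free edge moves it. The lid is a hollow tray 150 by 240, 26 deep; shut, its top is 88 above the bench.
- lid_hinge (a point): Middle of the lid's hinge line, 75 behind the case's centre and 62 above the bench; the line runs along the case's y.
- lid_edge (a point): Middle of the free edge of the lid, on its outer (top) face: 150 from the hinge line along the lid and 26 out from it. Moves with the lid.
- hasp (a joint): Angle of the hasp on the lid, rad: 0 closed, stop at 1.9; at 1.57 its short arm stands square up from the lid and its long leg points out past the lid's free edge. Light friction (0.04 N m) keeps it where it is put.
- hasp_hinge (a point): Middle of the hasp's pin, on the lid's outer face: 20 back from the free edge, 3 above the face; the pin runs along the case's y. The hasp is a steel angle strap 34 wide, 3 thick: closed, a short arm runs 24 forward from the pin over the lid's edge, then a flat leg turns down the front to 68 below the pin, its outer face 24 in front of the pin.
- hasp_tip (a point): Lower outer corner of the hasp's leg, 24 out and 68 along from its pin, where a 10 mm lip turns outward. The leg's slot, 14 wide, lies 33 to 59 below the pin when closed. Moves with the hasp.
- staple: Steel wire staple fixed on the middle of the case's front: an upright loop 14 high, 4 thick, reaching 15 out from the front. Origin: its middle at the case's front face, 48 above the bench. With the hasp closed it sticks 11 out through the slot.
- spare_eyepiece: Second, identical eyepiece already standing in its well in the case (loose). Leave. Origin: centre of its underside.
- objective_a: Objective already in the +y back well of the case (loose). Leave. Origin: centre of its underside.
- objective_b: Objective already in the -y back well of the case (loose). Leave. Origin: centre of its underside.
- beaker: Small glass beaker, 56 across, 70 high, loose on the bench. Leave. Origin: centre of its underside.
- dropper: Amber dropper bottle with black cap, 34 across, 86 high, loose on the bench. Leave. Origin: centre of its underside.
- petri: Closed glass petri dish, 92 across, 16 high, loose on the bench. Leave. Origin: centre of its underside.
- forceps: Steel forceps lying on the bench, 132 long, 6 high. Leave. Origin: middle, on the bench.
- paintbrush: Thin paintbrush with brass ferrule lying on the bench, 182 long, 9 high. Leave. Origin: middle, on the bench.

How it is judged (in metres and radians):
On the way, in this order (a step that is already met when the one before it is completed fails the run):
1. the eyepiece and the objective are both fully home in their wells while the lid is still open (z of eyepiece in the frame of case below 0.0225 m and horizontal distance between eyepiece and eyepiece_well below 0.005 m and angle between each of eyepiece, objective's own z axis and vertical below 0.12 rad and z of objective in the frame of case below 0.0305 m and horizontal distance between objective and objective_well below 0.005 m and linear speed of each of eyepiece, objective below 0.03 m/s and value of joint lid above 0.6 rad), for 0.2 s.
2. the lid is shut over them (z of eyepiece in the frame of case below 0.0225 m and horizontal distance between eyepiece and eyepiece_well below 0.005 m and angle between each of eyepiece, objective's own z axis and vertical below 0.12 rad and z of objective in the frame of case below 0.0305 m and horizontal distance between objective and objective_well below 0.005 m and value of joint lid below 0.04 rad), for 0.1 s.
At the end, for the whole second after the job is handed in: The eyepiece and the objective are in their wells (within 5 mm of the centre, within 3.5 mm of fully home, upright within 0.12 rad, at rest), the lid is shut (below 0.03 rad) and the hasp is closed over the staple (below 0.08 rad), nothing moving (z of eyepiece in the frame of case below 0.0225 m and horizontal distance between eyepiece and eyepiece_well below 0.005 m and angle between each of eyepiece, objective's own z axis and vertical below 0.12 rad and z of objective in the frame of case below 0.0305 m and horizontal distance between objective and objective_well below 0.005 m and linear speed of each of eyepiece, objective below 0.03 m/s and value of joint lid below 0.03 rad and value of joint hasp below 0.08 rad and velocity of joint hasp below 0.1 rad/s); the robot touches nothing.
It fails at once if an optic is let fall (moving faster than 0.7 m/s, a fall of some 25 mm, with no finger on it) ((contact force between the fingers and eyepiece below 0.05 N and linear speed of eyepiece above 0.7 m/s) or (contact force between the fingers and objective below 0.05 N and linear speed of objective above 0.7 m/s)).
It fails at once if another thing on the bench or in the case is pushed more than 30 mm from its place or tipped (distance of any of spare_eyepiece, objective_a, objective_b, beaker, dropper, petri, forceps, paintbrush from where it was at the start of the episode above 0.03 m or angle between any of beaker, dropper, spare_eyepiece, objective_a, objective_b's own z axis and vertical above 0.5 rad).
It also fails if it takes over 72 s, if anything falls off the work surface, if the arm or the gripper's body presses on something with over 40 N, if the wrist force passes 120 N, or if a joint passes its speed limit or range.

ROBOT

A 6-joint arm with a two-finger parallel gripper is mounted at the origin on the work surface. World frame = base frame: x ahead of the robot, y to its left, z up, the work surface at z = 0. Lengths are in m, angles in degrees, forces in N, time in s.
With the tool pointing down it reaches from about 0.3 to 0.75 m from the base axis. Payload 8.5 kg.
Tool frame: the origin (TCP) lies on the centre line of the jaws, within the pads' length; the fingertips stand 19 mm ahead of it and the grasp point (between the pads) is the TCP; z points along the fingers, x is the direction in which the jaws open and shut, and the axes are right-handed (so a half turn about z gives the same grasp; the last joint's range is limited). The gripper opens to 85 mm and grips with 20 to 120 N. Pads are 22 mm wide; open, the fingers measure 114 mm over their backs; the gripper's body (76 mm by 85 mm) begins 54 mm behind the grasp point. The pads swing forward as they close: fully open they stand 13 mm farther back than shut.
Start: joints at [52.122, 21.807, 74.336, -0, 83.858, -12.336], TCP at [0.237, 0.496, 0.25] pointing down, gripper open.
Joint ranges: [-178.18, 178.18], [-50.72, 133.34], [12.68, 142.11], [-81.47, 261.47], [9.98, 163.14], [-165.26, 165.26]. Speed limits (degrees/s): [136.94, 136.94, 180, 180, 180, 180].

INTERFACE

Orientations are given as a 3x3 rotation matrix whose columns are the frame's x, y, z axes.
In Python, from rig import env, cams, order gives the robot as it stands.
- The arm moves only by the tool step_arm, never from a script. Its argument "steps" is a list of rows, each an object with "xyz": the shift along the tool's x, y, z normalised to -1 to 1, where 1 is 0.04 m, a list of three; "turn": the turn, a rotation vector about the tool's x, y, z normalised to -1 to 1, where 1 is 0.08 rad, a list of three; "gripper": the gripper command: -1 is shut, 1 is fully open, values between are in proportion. A call has 1 to 20 rows; each row shifts and turns the commanded pose from where the row before left it, along the tool's axes as they then stand; what a row does not reach is not made up. A row lasts 1/12 s, in which the tool goes at most 41.7 mm and 7.16 degrees, less where a joint would pass 70% of its speed; a pose out of reach is approached as far as the arm can. A call with a number of a shift or a turn outside -1 to 1 is refused whole. A call with a gripper value outside its range is refused whole. The fingers move at their own pace and stop on an object; "squeeze" is the grip in N (left out, the last holds). Time passes only in rows, so rows that do not move let the fingers close. It gives the time, the measured TCP pose, the force and the opening at its end, in the units of the state.
- env.observe(): the state, without advancing time (a new reading comes with each control period).
- cams.get_image(name): name is "side" or "top"; returns (picture, depth): 384x512x3 uint8, red, green, blue; 384x512 float32, m along the optical axis (not along the pixel's ray), 0 where there is no reading.
- cams.camera_info(name): a dict with "fx", "fy", "cx", "cy" (pixels), "extrinsics" (4x4, takes a point from camera to world coordinates). Camera axes: x right, y down, z forward; pixel columns grow to the right and rows downward; lengths in m; the calibration is good to about 2 mm. A picture is of the moment at which its call begins. camera_info takes no time and is no camera call.
- order.close_job(): hands the job in, once; it reports no verdict.
The state is a dict: "time_s": time; "q": joint angles; "qvel": joint speeds; "joint_efforts": joint torques, N m; "position": TCP position; "tool_rot": TCP orientation; "ft_force": force on the tool from outside, world axes, zero at the start; "wrist_torque": the same for the moment, N m; "grip_width": finger opening in m.
Only numpy, scipy, OpenCV 4.12 (cv2) and the standard library are available. Lean on these libraries where they do the work, as an engineer would, in place of code of your own. Each camera call takes 0.05 s, during which the arm holds its last target. There are 200 camera calls.

## Working session

There is one attempt and no reset: what is moved stays moved. The work goes in short steps, Python scripts to look and compute and a tool call to move; the robot and the scene stay as the last step left them, time stands still between calls to the robot, and variables do not carry over. Pictures are saved under pics/ and viewed, about 8 in all and at most 12, crops included, and the job is handed in when it is done.

Besides the shell and the picture viewer there is one more tool, called after ">>>" as name([rows], argument=value, ...), one row to a line, values as JSON. step_arm: Moves the arm, as the interface text tells. Scaled input: -1 to 1 covers 0.04 m each way for a shift and 0.08 rad each way for a turn. Its arguments: {"type":"object","properties":{"steps":{"type":"array"},"squeeze":{"type":"number"}},"required":["steps"]}

```bash
mkdir -p pics; ls; cat > h.py <<'E'
import numpy as np,cv2
from rig import env,cams,order
def grab(n,f=None):
    im,d=cams.get_image(n)
    if f: cv2.imwrite('pics/'+f,im[:,:,::-1]); np.savez('pics/'+f[:-4]+'.npz',im=im,d=d)
    return im,d
def ray(n,u,v):
    c=cams.camera_info(n);E=np.array(c['extrinsics'])
    return E[:3,3],E[:3,:3]@np.array([(u-c['cx'])/c['fx'],(v-c['cy'])/c['fy'],1])
def onz(n,u,v,z):
    o,r=ray(n,u,v);return o+r*(z-o[2])/r[2]
def cloud(n,d):
    c=cams.camera_info(n);E=np.array(c['extrinsics']);v,u=np.mgrid[:384,:512]
    P=np.stack([(u-c['cx'])/c['fx']*d,(v-c['cy'])/c['fy']*d,d],-1)
    return P@E[:3,:3].T+E[:3,3]
E
python3 - <<'E'
from h import *
np.set_printoptions(precision=4,suppress=True)
for n in('top','side'):
    grab(n,n+'0.png');c=cams.camera_info(n);print(n,c['fx'],np.array(c['extrinsics']))
print(env.observe())
E
```

```text
pics
top 465.66711193878353 [[ 0.0192 -0.9888  0.1479  0.4063]
 [-0.9993 -0.0143  0.0339 -0.0259]
 [-0.0314 -0.1484 -0.9884  1.1342]
 [ 0.      0.      0.      1.    ]]
side 447.5218311301002 [[ 0.7844 -0.392   0.4806  0.1032]
 [-0.6201 -0.4811  0.6197 -0.5802]
 [-0.0118 -0.7842 -0.6205  0.6443]
 [ 0.      0.      0.      1.    ]]
{'time_s': 0.1, 'q': array([ 52.1238,  21.8361,  74.3789,   0.0012,  83.858 , -12.3366]), 'qvel': array([-0.1227, -0.0215, -0.0689, -0.0067,  0.0223, -0.0749]), 'joint_efforts': array([  0.0025, -44.9225, -23.1657,  -0.0002,   0.0037,  -0.    ]), 'position': array([0.237 , 0.4961, 0.2498]), 'tool_rot': array([[ 0.4311,  0.9023, -0.0008],
       [ 0.9023, -0.4311, -0.001 ],
       [-0.0012, -0.0003, -1.    ]]), 'ft_force': array([-0.3784, -0.1632,  0.2814]), 'wrist_torque': array([-0.029 ,  0.0405,  0.004 ]), 'grip_width': 0.08549881261294111}
```

View pics/top0.png

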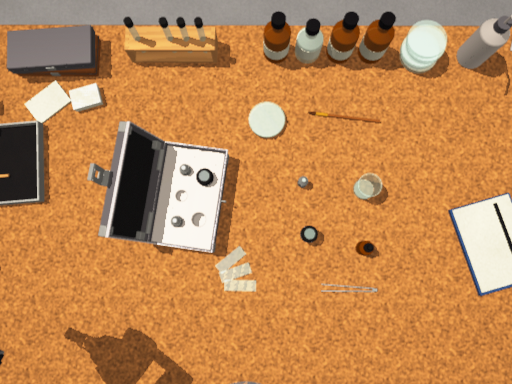

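View pics/side0.png

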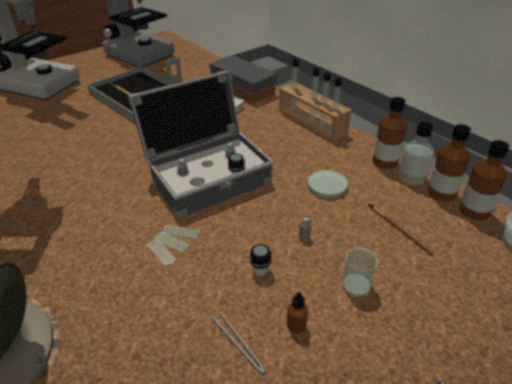

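Top view: the case has its hinge on the image left, with the lid at (135,185) and the hasp at (100,175). The empty wells are at (181,197) and (198,219). The eyepiece is at (309,234) and the objective at (303,182). The side view agrees.

```bash
python3 - <<'E'
from h import *
np.set_printoptions(precision=4,suppress=True)
for n in('top','side'):
    z=np.load(f'pics/{n}0.npz');P=cloud(n,z['d']);im=z['im'].astype(int);np.save(f'pics/{n}P.npy',P)
    ok=z['d']>0
    b=(P[...,0]>.1)&(P[...,0]<.7)&(abs(P[...,2])<.006)&ok
    print(n,'bench z',np.median(P[b][:,2]))
def blob(n,u,v,r,z0,z1=.2):
    P=np.load(f'pics/{n}P.npy');m=np.zeros(P.shape[:2],bool);m[v-r:v+r+1,u-r:u+r+1]=1
    m&=(P[...,2]>z0)&(P[...,2]<z1);v_,u_=np.nonzero(m);Q=P[m]
    return len(Q),u_.mean(),v_.mean(),Q.mean(0),Q.min(0),Q.max(0)
for nm,u,v,s in(('eye',309,234,.045),('eye',309,234,.01),('obj',303,182,.01),('obj',303,182,.04),('beaker',368,187,.01),('dropper',366,248,.01)):
    print(nm,*blob('top',u,v,15,s))
for nm,u,v,s in(('eye',260,260,.045),('obj',305,230,.01),('obj',305,230,.04)):
    print('S',nm,*blob('side',u,v,18,s))
# rim
P=np.load('pics/topP.npy')
m=np.zeros(P.shape[:2],bool);m[135:260,145:240]=1
k=m&(P[...,2]>.054)&(P[...,2]<.068)
pts=P[k][:,:2].astype(np.float32);r=cv2.minAreaRect(pts);print('rim n',len(pts),r,cv2.boxPoints(r))
t=m&(abs(P[...,2]-.045)<.006);print('tray z',np.median(P[t][:,2]),t.sum())
h=m&(P[...,2]<.037)&(P[...,2]>.0)
nn,l,st,ce=cv2.connectedComponentsWithStats(h.astype(np.uint8))
for i in range(1,nn):
    if st[i,4]>8: print('hole',st[i],ce[i],onz('top',*ce[i],.045),np.median(P[l==i][:,2]))
# objects in the case
k=m&(P[...,2]>.07);nn,l,st,ce=cv2.connectedComponentsWithStats(k.astype(np.uint8))
for i in range(1,nn):
    if st[i,4]>8: print('up',st[i],ce[i],P[l==i].mean(0),P[l==i].max(0))
# enlarged crop
im=np.load('pics/top0.npz')['im'][115:260,85:240,::-1]
cv2.imwrite('pics/c0.png',cv2.resize(im,None,fx=4,fy=4,interpolation=cv2.INTER_CUBIC))
E
```

```text
top bench z -0.0002370844545527273
side bench z 0.0002817144608392441
eye 216 308.72222222222223 233.98611111111111 [ 0.4609 -0.1384  0.0529] [ 0.4425 -0.1583  0.045 ] [ 0.4799 -0.1189  0.0594]
eye 240 308.34583333333336 234.15416666666667 [ 0.4606 -0.1376  0.0516] [ 0.4425 -0.1584  0.0245] [ 0.4799 -0.1189  0.0594]
obj 93 302.16129032258067 181.7311827956989 [ 0.585  -0.1245  0.0385] [ 0.5757 -0.1364  0.0108] [ 0.5971 -0.1142  0.0527]
obj 44 302.6818181818182 180.47727272727272 [ 0.5868 -0.125   0.046 ] [ 0.5789 -0.1357  0.0403] [ 0.5961 -0.1167  0.0527]
beaker 358 368.1899441340782 185.89664804469274 [ 0.5758 -0.2777  0.0473] [ 0.5487 -0.3021  0.0104] [ 0.6008 -0.2488  0.074 ]
dropper 211 364.38388625592415 248.0616113744076 [ 0.4311 -0.2652  0.0518] [ 0.4155 -0.2876  0.0118] [ 0.4477 -0.2535  0.0855]
S eye 306 260.26797385620915 252.6797385620915 [ 0.4602 -0.1437  0.0527] [ 0.4434 -0.1609  0.045 ] [ 0.4821 -0.1229  0.0576]
S obj 206 304.90291262135923 227.44660194174756 [ 0.5845 -0.1316  0.0327] [ 0.5762 -0.1396  0.0103] [ 0.5992 -0.1156  0.0534]
S obj 61 305.39344262295083 221.34
[... 793 characters left out ...]
59.2323 252.0202] [0.4133 0.208  0.045 ] 0.001439097058554828
hole [177 248  24  12  98] [187.0408 254.102 ] [0.4097 0.1427 0.045 ] 0.0012429172261007038
hole [201 252   9   8  30] [205.2    255.3667] [0.4076 0.1002 0.045 ] 0.001704320133413595
hole [195 256   7   4  11] [198.5455 257.7273] [0.4019 0.1156 0.045 ] 0.0020237667615989885
up [145 135  18  57 394] [149.6878 152.4949] [0.6398 0.2307 0.0914] [0.6761 0.2423 1.1342]
up [180 165   7   8  33] [183.1818 168.2727] [0.6068 0.1545 0.0751] [0.6153 0.1625 0.0814]
up [196 169  16  15 172] [203.564  176.0988] [0.5871 0.105  0.0857] [0.6065 0.1242 1.1342]
up [172 218   7   8  37] [174.5676 220.8919] [0.4842 0.1696 0.0748] [0.4911 0.1761 0.0805]
```

View pics/c0.png

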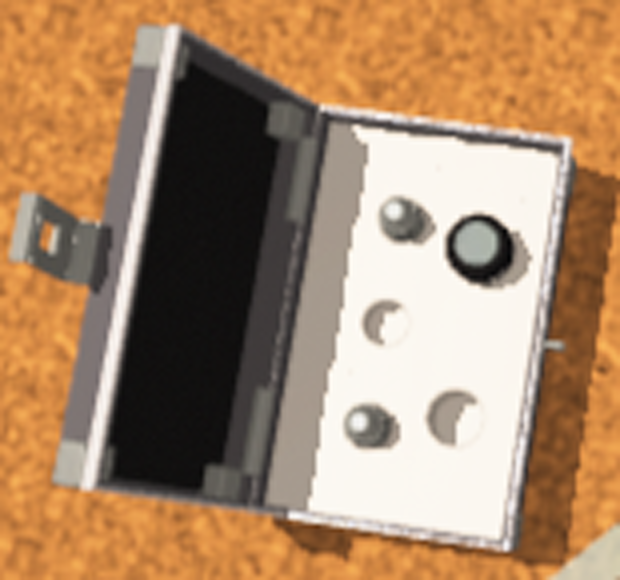

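The lid is open. The hole-centre components agree with the case geometry, giving a case yaw of about 83°. I'll move toward the eyepiece.

>>> step_arm([
  {"xyz":[0,0,0],"turn":[0,0,-1],"gripper":1},
  {"xyz":[0,0,0],"turn":[0,0,-1],"gripper":1},
  {"xyz":[0,0,0],"turn":[0,0,-1],"gripper":1},
  {"xyz":[0,0,0],"turn":[0,0,-1],"gripper":1},
  {"xyz":[-0.85,0.43,0],"turn":[0,0,0],"gripper":1},
  {"xyz":[-0.85,0.43,0],"turn":[0,0,0],"gripper":1},
  {"xyz":[-0.85,0.43,0],"turn":[0,0,0],"gripper":1},
  {"xyz":[-0.85,0.43,0],"turn":[0,0,0],"gripper":1},
  {"xyz":[-0.85,0.43,0],"turn":[0,0,0],"gripper":1},
  {"xyz":[-0.85,0.43,0],"turn":[0,0,0],"gripper":1},
  {"xyz":[-0.85,0.43,0],"turn":[0,0,0],"gripper":1},
  {"xyz":[-0.85,0.43,0],"turn":[0,0,0],"gripper":1},
  {"xyz":[-0.85,0.43,0],"turn":[0,0,0],"gripper":1},
  {"xyz":[-0.85,0.43,0],"turn":[0,0,0],"gripper":1},
  {"xyz":[-0.85,0.43,0],"turn":[0,0,0],"gripper":1},
  {"xyz":[-0.85,0.43,0],"turn":[0,0,0],"gripper":1},
  {"xyz":[-0.85,0.43,0],"turn":[0,0,0],"gripper":1},
  {"xyz":[-0.85,0.43,0],"turn":[0,0,0],"gripper":1},
  {"xyz":[-0.85,0.43,0],"turn":[0,0,0],"gripper":1},
  {"xyz":[-0.85,0.43,0],"turn":[0,0,0],"gripper":1},
], squeeze=25)

```text
time_s: 1.77
position: [0.442, -0.08, 0.2502]
tool_rot: [[0.126, 0.992, -0.0], [0.992, -0.126, 0.0], [0.0, -0.0, -1.0]]
ft_force: [-0.0, 0.8, -0.3]
grip_width: 0.0856
```

```bash
cat >> h.py <<'E'
np.set_printoptions(precision=4,suppress=True)
def go(xyz,yaw=None):
    "shift in tool units (0.04 m) and z-turn units from the present pose to xyz / yaw of tool x; also tilt error"
    s=env.observe();R=np.array(s['tool_rot']);d=R.T@(np.array(xyz)-s['position'])/.04
    y=np.degrees(np.arctan2(R[1,0],R[0,0]));t=None if yaw is None else -np.radians((yaw-y+180)%360-180)/.08
    print('t',s['time_s'],'pos',s['position'],'yaw',round(y,2),'shift',d,'turn',t,'F',s['ft_force'],'w',s['grip_width'],'zax',R[:,2])
E
cat > m.py <<'E'
from h import *
for n,es,os in(('top',(309,234),(303,182)),('side',(260,255),(305,228))):
    z=np.load(f'pics/{n}0.npz');P=np.load(f'pics/{n}P.npy')
    for nm,(u,v),zt,tol in(('eye',es,.054,.005),('obj',os,.050,.004)):
        m=np.zeros(P.shape[:2],np.uint8);k=(abs(P[...,2]-zt)<tol);m[v-15:v+16,u-15:u+16]=k[v-15:v+16,u-15:u+16]
        c,_=cv2.findContours(m,cv2.RETR_EXTERNAL,2);c=max(c,key=cv2.contourArea);M=cv2.moments(c)
        print(n,nm,M['m10']/M['m00'],M['m01']/M['m00'],onz(n,M['m10']/M['m00'],M['m01']/M['m00'],zt),cv2.boundingRect(c))
z=np.load('pics/topP.npy')
# lid: rim/outer points high
k=(z[...,2]>.1)&(z[...,2]<.3);k[:110]=0;k[260:]=0;k[:,:85]=0;k[:,170:]=0
C=np.array([.5436,.1439]);ex=np.array([.1224,.9925]);ey=np.array([-.9925,.1224])
q=z[k][:,:2]-C;X=q@ex;Y=q@ey;Z=z[k][:,2]
for a in np.arange(.1,.26,.02):
    s=(abs(Z-a)<.01);print(round(a,2),s.sum(),X[s].min() if s.any() else'',X[s].max() if s.any() else'',Y[s].min() if s.any() else '',Y[s].max() if s.any() else '')
P=np.load('pics/sideP.npy');m=np.zeros(P.shape[:2],bool);m[135:210,150:275]=1
h=m&(P[...,2]<.042)&(P[...,2]>.0);nn,l,st,ce=cv2.connectedComponentsWithStats(h.astype(np.uint8))
for i in range(1,nn):
    if st[i,4]>20: print('Shole',st[i],ce[i],onz('side',*ce[i],.045))
go([.4607,-.1386,.15],83)
E
python3 m.py
```

```text
top eye 308.76976976976977 233.97397397397395 [ 0.4609 -0.1384  0.054 ] (301, 227, 16, 16)
top obj 302.9230769230769 180.1153846153846 [ 0.587  -0.1252  0.05  ] (301, 178, 5, 5)
side eye 260.4004424778761 251.4395280235988 [ 0.4615 -0.1424  0.054 ] (251, 244, 20, 17)
side obj 305.4634146341463 219.37398373983737 [ 0.5878 -0.1282  0.05  ] (302, 217, 7, 7)
0.1 270 0.08675582692561087 0.11514066745814874 -0.1223291010397513 0.11946832674817415
0.12 610 0.09047193658024147 0.12247173956120198 -0.12215266438246862 0.12063839144260899
0.14 630 0.09519964237063672 0.12561851483189107 -0.12239696162878183 0.12052551945314013
0.16 618 0.10215220839115788 0.1305876246607354 -0.12244166313482788 0.12044284532966405
0.18 201 0.10976440526870156 0.16557621187002877 -0.12288765256257878 0.12006949840608407
0.2 1446 0.11493411992325 0.16537140287382554 -0.12166925163472152 0.1203455967541731
0.22 48 0.12164215571656987 0.16315139909168067 -0.017700039386482423 0.11970952351026935
0.24 111 0.15758451218831845 0.1698999666934523 -0.01719631949017214 0.016310866484600804
Shole [248 135  27  26 310] [264.4323 143.6968] [0.7065 0.1417 0.045 ]
Shole [202 161  11   6  50] [207.12 163.8 ] [0.5478 0.1597 0.045 ]
Shole [ 150  162  125   48 2536] [221.1952 194.1979] [0.508  0.0466 0.045 ]
Shole [190 177  15   9  96] [197.1562 181.5417] [0.4925 0.1167 0.045 ]
t 1.7667 pos [ 0.442  -0.08    0.2502] yaw 82.77 shift [-1.3955  0.65    2.504 ] turn -0.05098748597373375 F [-0.0169  0.7756 -0.3211] w 0.0855563943161546 zax [-0.0003  0.0002 -1.    ]
```

>>> step_arm([
  {"xyz":[-0.48,0.223,0.4],"turn":[0,0,0],"gripper":1},
  {"xyz":[-0.48,0.223,0.4],"turn":[0,0,0],"gripper":1},
  {"xyz":[-0.48,0.222,0.4],"turn":[0,0,0],"gripper":1},
  {"xyz":[0,0,0.8],"turn":[0,0,0],"gripper":1},
  {"xyz":[0,0,0.8],"turn":[0,0,0],"gripper":1},
  {"xyz":[0,0,0.8],"turn":[0,0,0],"gripper":0.4},
  {"xyz":[0,0,0.8],"turn":[0,0,0],"gripper":0.2},
  {"xyz":[0,0,0.4],"turn":[0,0,0],"gripper":0.1},
  {"xyz":[0,0,0.15],"turn":[0,0,0],"gripper":0},
  {"xyz":[0,0,0],"turn":[0,0,0],"gripper":-0.2},
  {"xyz":[0,0,0],"turn":[0,0,0],"gripper":-0.2},
  {"xyz":[0,0,0],"turn":[0,0,0],"gripper":-0.2},
  {"xyz":[0,0,0],"turn":[0,0,0],"gripper":-0.2},
  {"xyz":[0,0,0],"turn":[0,0,0],"gripper":-0.2},
], squeeze=20)

```text
time_s: 2.93
position: [0.4615, -0.1386, 0.0532]
tool_rot: [[0.125, 0.992, 0.001], [0.992, -0.125, -0.001], [-0.001, 0.002, -1.0]]
ft_force: [0.4, 0.5, -1.5]
grip_width: 0.0381
```

```bash
python3 - <<'E'
from h import *
im,d=grab('side','s1.png')
cv2.imwrite('pics/s1c.png',cv2.resize(im[190:290,200:330,::-1],None,fx=5,fy=5,interpolation=cv2.INTER_CUBIC))
go([.4612,-.1404,.05],83)
E
```

```text
t 2.9833 pos [ 0.4614 -0.1386  0.053 ] yaw 82.79 shift [-0.0454 -0.0005  0.0755] turn -0.04481128553986389 F [ 0.0433 -1.12   -1.5158] w 0.037807702475673596 zax [ 0.0012 -0.0007 -1.    ]
```

View pics/s1c.png

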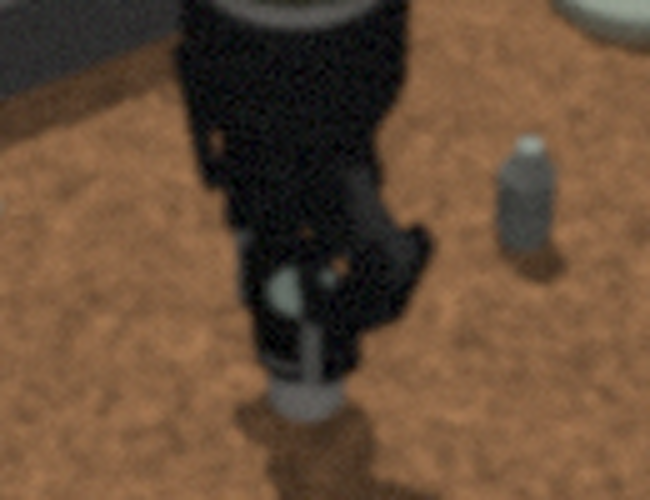

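The crop shows the jaws closed about the eyepiece at (310,320), which is still standing. I'll release, turn 90° and squeeze again to centre it both ways.

>>> step_arm([
  {"xyz":[0,0,0],"turn":[0,0,0],"gripper":0.4},
  {"xyz":[0,0,0],"turn":[0,0,0],"gripper":0.4},
  {"xyz":[0,0,0],"turn":[0,0,0.98],"gripper":0.4},
  {"xyz":[0,0,0],"turn":[0,0,0.98],"gripper":0.4},
  {"xyz":[0,0,0],"turn":[0,0,0.98],"gripper":0.4},
  {"xyz":[0,0,0],"turn":[0,0,0.98],"gripper":0.4},
  {"xyz":[0,0,0],"turn":[0,0,0.98],"gripper":0.4},
  {"xyz":[0,0,0],"turn":[0,0,0.98],"gripper":0.4},
  {"xyz":[0,0,0],"turn":[0,0,0.98],"gripper":0.4},
  {"xyz":[0,0,0],"turn":[0,0,0.98],"gripper":0.4},
  {"xyz":[0,0,0],"turn":[0,0,0.98],"gripper":0.4},
  {"xyz":[0,0,0],"turn":[0,0,0.98],"gripper":0.4},
  {"xyz":[0,0,0],"turn":[0,0,0.98],"gripper":0.4},
  {"xyz":[0,0,0],"turn":[0,0,0.98],"gripper":0.4},
  {"xyz":[0,0,0],"turn":[0,0,0.98],"gripper":0.4},
  {"xyz":[0,0,0],"turn":[0,0,0.98],"gripper":0.4},
  {"xyz":[0,0,0],"turn":[0,0,0.98],"gripper":0.4},
  {"xyz":[0,0,0],"turn":[0,0,0.98],"gripper":0.4},
  {"xyz":[0,0,0],"turn":[0,0,0.98],"gripper":0.4},
  {"xyz":[0,0,0],"turn":[0,0,0.98],"gripper":0.4},
])

```text
time_s: 4.65
position: [0.4613, -0.1385, 0.0525]
tool_rot: [[1.0, 0.03, 0.0], [0.03, -1.0, -0.0], [0.0, 0.0, -1.0]]
ft_force: [0.6, -0.6, -0.2]
grip_width: 0.0596
```

>>> step_arm([
  {"xyz":[0,0,0],"turn":[0,0,0.98],"gripper":0.4},
  {"xyz":[0,0,0],"turn":[0,0,0.98],"gripper":0.2},
  {"xyz":[0,0,0],"turn":[0,0,0],"gripper":-0.2},
  {"xyz":[0,0,0],"turn":[0,0,0],"gripper":-0.2},
  {"xyz":[0,0,0],"turn":[0,0,0],"gripper":-0.2},
  {"xyz":[0,0,0],"turn":[0,0,0],"gripper":-0.2},
  {"xyz":[0,0,0],"turn":[0,0,0],"gripper":-0.2},
])

```text
time_s: 5.23
position: [0.4615, -0.1386, 0.0526]
tool_rot: [[0.993, -0.122, 0.001], [-0.122, -0.993, -0.0], [0.001, 0.0, -1.0]]
ft_force: [1.7, -0.4, 3.9]
grip_width: 0.0381
```

>>> step_arm([
  {"xyz":[0,0,0],"turn":[0,0,0],"gripper":0.3},
  {"xyz":[0,0,0],"turn":[0,0,0],"gripper":0.4},
  {"xyz":[0,0,-0.8],"turn":[0,0,0],"gripper":0.4},
  {"xyz":[0,0,-0.8],"turn":[0,0,0],"gripper":0.4},
  {"xyz":[0,0,-0.9],"turn":[0,0,0],"gripper":0.4},
  {"xyz":[0,1,0],"turn":[0,0,0],"gripper":0.4},
  {"xyz":[0,1,0],"turn":[0,0,0],"gripper":0.4},
  {"xyz":[0,1,0],"turn":[0,0,0],"gripper":0.4},
  {"xyz":[0,1,0],"turn":[0,0,0],"gripper":0.4},
])

```text
time_s: 5.98
position: [0.4409, -0.2987, 0.1523]
tool_rot: [[0.993, -0.122, -0.0], [-0.122, -0.993, 0.0], [-0.0, -0.0, -1.0]]
ft_force: [0.1, -0.1, -0.1]
grip_width: 0.0595
```

```bash
python3 - <<'E'
from h import *
im,d=grab('top','t1.png');P=cloud('top',d)
u,v=309,234
m=np.zeros(P.shape[:2],np.uint8);k=abs(P[...,2]-.054)<.005;m[v-15:v+16,u-15:u+16]=k[v-15:v+16,u-15:u+16]
c,_=cv2.findContours(m,cv2.RETR_EXTERNAL,2);c=max(c,key=cv2.contourArea);M=cv2.moments(c)
print(M['m00'],onz('top',M['m10']/M['m00'],M['m01']/M['m00'],.054))
go([.4615,-.1386,.052],-7)
E
```

```text
162.5 [ 0.4627 -0.1389  0.054 ]
t 6.0333 pos [ 0.4404 -0.3056  0.1522] yaw -7.25 shift [-0.0052 -4.2164  2.4893] turn -0.05373547839108486 F [-0.9276 -6.9263 -0.3387] w 0.06024523361129607 zax [ 0.0005 -0.0036 -1.    ]
```

>>> step_arm([
  {"xyz":[0,-0.84,0],"turn":[0,0,0],"gripper":0.4},
  {"xyz":[0,-0.84,0],"turn":[0,0,0],"gripper":0.4},
  {"xyz":[0,-0.84,0],"turn":[0,0,0],"gripper":0.4},
  {"xyz":[0,-0.84,0.2],"turn":[0,0,0],"gripper":0.4},
  {"xyz":[0,-0.84,0.3],"turn":[0,0,0],"gripper":0.4},
  {"xyz":[0,0,0],"turn":[0,0,0],"gripper":0.4},
  {"xyz":[0,0,0],"turn":[0,0,0],"gripper":0.4},
])

```text
time_s: 6.62
position: [0.4619, -0.129, 0.1318]
tool_rot: [[0.993, -0.12, -0.002], [-0.12, -0.993, 0.001], [-0.002, -0.001, -1.0]]
ft_force: [-0.6, -0.3, 0.0]
grip_width: 0.0595
```

>>> step_arm([
  {"xyz":[0.02,0.24,0.3],"turn":[0,0,0],"gripper":0.4},
  {"xyz":[0,0,0.7],"turn":[0,0,0],"gripper":0.4},
  {"xyz":[0,0,0.7],"turn":[0,0,0],"gripper":0.4},
  {"xyz":[0,0,0.3],"turn":[0,0,0],"gripper":0.4},
  {"xyz":[0,0,0],"turn":[0,0,0],"gripper":0.4},
  {"xyz":[0,0,0],"turn":[0,0,0],"gripper":-0.4},
  {"xyz":[0,0,0],"turn":[0,0,0],"gripper":-0.4},
  {"xyz":[0,0,0],"turn":[0,0,0],"gripper":-0.4},
  {"xyz":[0,0,0],"turn":[0,0,0],"gripper":-0.4},
  {"xyz":[0,0,0],"turn":[0,0,0],"gripper":-0.4},
  {"xyz":[0,0,0],"turn":[0,0,0],"gripper":-0.4},
], squeeze=30)

```text
time_s: 7.53
position: [0.4625, -0.1407, 0.0533]
tool_rot: [[0.992, -0.122, 0.002], [-0.122, -0.992, -0.002], [0.002, 0.001, -1.0]]
ft_force: [0.5, -1.7, 6.6]
grip_width: 0.0373
```

>>> step_arm([
  {"xyz":[0,0,-0.2],"turn":[0,0,0],"gripper":-0.4},
  {"xyz":[0,0,-0.5],"turn":[0,0,0],"gripper":-0.4},
  {"xyz":[0,0,-0.6],"turn":[0,0,0],"gripper":-0.4},
  {"xyz":[0,0,-0.6],"turn":[0,0,0],"gripper":-0.4},
  {"xyz":[0,0,-0.4],"turn":[0,0,0],"gripper":-0.4},
  {"xyz":[0,-0.3,0],"turn":[0,0,0],"gripper":-0.4},
  {"xyz":[0,-0.6,0],"turn":[0,0,0],"gripper":-0.4},
  {"xyz":[-0.03,-0.7,0],"turn":[0,0,0],"gripper":-0.4},
  {"xyz":[-0.03,-0.7,0],"turn":[0,0,0],"gripper":-0.4},
  {"xyz":[-0.03,-0.7,0],"turn":[0,0,0],"gripper":-0.4},
  {"xyz":[-0.03,-0.7,0],"turn":[0,0,0],"gripper":-0.4},
  {"xyz":[0,-0.7,0],"turn":[0,0,0],"gripper":-0.4},
  {"xyz":[0,-0.7,0],"turn":[0,0,0],"gripper":-0.4},
  {"xyz":[0,-0.6,0],"turn":[0,0,0],"gripper":-0.4},
  {"xyz":[0,-0.5,0],"turn":[0,0,0],"gripper":-0.4},
  {"xyz":[0,-0.27,0],"turn":[0,0,0],"gripper":-0.4},
  {"xyz":[0,0,0],"turn":[0,0,0],"gripper":-0.4},
  {"xyz":[0,0,0],"turn":[0,0,0],"gripper":-0.4},
  {"xyz":[0,0,0],"turn":[0,0,0],"gripper":-0.4},
])

```text
time_s: 9.12
position: [0.4885, 0.1166, 0.144]
tool_rot: [[0.992, -0.123, -0.001], [-0.123, -0.992, -0.0], [-0.001, 0.0, -1.0]]
ft_force: [0.1, -0.3, -1.1]
grip_width: 0.0376
```

```bash
python3 - <<'E'
from h import *
im,d=grab('side','s2.png')
cv2.imwrite('pics/s2c.png',cv2.resize(im[80:220,120:290,::-1],None,fx=4,fy=4,interpolation=cv2.INTER_CUBIC))
go([.4890,.1169,.1],-7.03)
E
```

```text
t 9.1667 pos [0.4886 0.1164 0.1441] yaw -7.11 shift [ 0.0091 -0.0139  1.103 ] turn -0.017575945886186908 F [ 0.9137 -1.0223 -0.8829] w 0.03735335307425494 zax [-0.0006 -0.0002 -1.    ]
```

View pics/s2c.png

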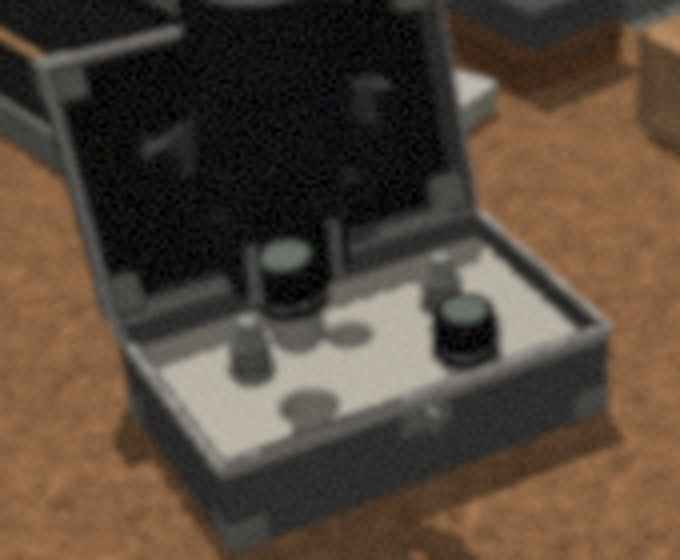

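The eyepiece is held upright over the case, its top at about (191,144) in the full image, with its shadow on the tray. I'll check its offset from the well in this same view.

```bash
python3 - <<'E'
from h import *
z=np.load('pics/s2.npz');P=cloud('side',z['d']);im=z['im'].astype(int)
m=np.zeros(P.shape[:2],np.uint8);k=(abs(P[...,2]-.145)<.007)&(P[...,1]<.15)
m[130:158,180:205]=k[130:158,180:205]
c,_=cv2.findContours(m,cv2.RETR_EXTERNAL,2);c=max(c,key=cv2.contourArea)
# grey lens inside the eyecup
g=np.zeros(P.shape[:2],np.uint8);g[135:155,182:202]=(im[135:155,182:202].min(2)>70)
n,l,st,ce=cv2.connectedComponentsWithStats(g);i=1+st[1:,4].argmax()
print(cv2.boundingRect(c),st[i],ce[i],np.median(P[l==i],0),'lens on .145',onz('side',*ce[i],.145))
# spare eyepiece lens for reference: in home, top at .073; expected relation to wells
g=np.zeros(P.shape[:2],np.uint8);g[150:165,225:247]=(im[150:165,225:247].min(2)>70)
n,l,st,ce=cv2.connectedComponentsWithStats(g);i=1+st[1:,4].argmax()
print(st[i],ce[i],np.median(P[l==i],0))
for zz in(.068,.073):print(onz('side',*ce[i],zz))
E
```

```text
(180, 138, 25, 16) [185 140  12   8  67] [190.6269 143.403 ] [0.4874 0.1169 0.1464] lens on .145 [0.4883 0.1192 0.145 ]
[225 150  22  15 208] [236.2692 155.6202] [0.6033 0.1295 0.0538]
[0.601 0.116 0.068]
[0.5967 0.11   0.073 ]
```

>>> step_arm([
  {"xyz":[0.015,-0.022,0.3],"turn":[0,0,0],"gripper":-0.4},
  {"xyz":[0,0,0.5],"turn":[0,0,0],"gripper":-0.4},
  {"xyz":[0,0,0.2],"turn":[0,0,0],"gripper":-0.4},
  {"xyz":[0,0,0.1],"turn":[0,0,0],"gripper":-0.4},
  {"xyz":[0,0,0.1],"turn":[0,0,0],"gripper":-0.4},
  {"xyz":[0,0,0.1],"turn":[0,0,0],"gripper":-0.4},
  {"xyz":[0,0,0.1],"turn":[0,0,0],"gripper":-0.4},
])

```text
time_s: 9.75
position: [0.4898, 0.1179, 0.0885]
tool_rot: [[0.992, -0.123, 0.001], [-0.123, -0.992, -0.0], [0.001, -0.0, -1.0]]
ft_force: [0.2, 0.2, -0.0]
grip_width: 0.0375
```

>>> step_arm([
  {"xyz":[0,0,0.1],"turn":[0,0,0],"gripper":-0.4},
  {"xyz":[0,0,0.1],"turn":[0,0,0],"gripper":-0.4},
  {"xyz":[0,0,0.08],"turn":[0,0,0],"gripper":-0.4},
  {"xyz":[0,0,0.06],"turn":[0,0,0],"gripper":-0.4},
  {"xyz":[0,0,0.03],"turn":[0,0,0],"gripper":-0.4},
  {"xyz":[0,0,0],"turn":[0,0,0],"gripper":-0.4},
])

```text
time_s: 10.25
position: [0.4899, 0.118, 0.0735]
tool_rot: [[0.992, -0.123, 0.001], [-0.123, -0.992, -0.0], [0.001, -0.0, -1.0]]
ft_force: [2.7, -0.1, -3.0]
grip_width: 0.0378
```

>>> step_arm([
  {"xyz":[0,0,0.03],"turn":[0,0,0],"gripper":-0.4},
  {"xyz":[0,0,0.02],"turn":[0,0,0],"gripper":-0.4},
  {"xyz":[0,0,0],"turn":[0,0,0],"gripper":-0.4},
])

```text
time_s: 10.5
position: [0.49, 0.118, 0.0727]
tool_rot: [[0.992, -0.123, 0.002], [-0.123, -0.992, -0.0], [0.002, -0.0, -1.0]]
ft_force: [-0.2, -1.3, 11.0]
grip_width: 0.037
```

>>> step_arm([
  {"xyz":[0,0,0],"turn":[0,0,0],"gripper":0.05},
  {"xyz":[0,0,0],"turn":[0,0,0],"gripper":0.15},
  {"xyz":[0,0,0],"turn":[0,0,0],"gripper":0.2},
  {"xyz":[0,0,-0.4],"turn":[0,0,0],"gripper":0.2},
  {"xyz":[0,0,-0.8],"turn":[0,0,0],"gripper":0.2},
  {"xyz":[0,0,-0.8],"turn":[0,0,0],"gripper":0.2},
  {"xyz":[0,0.3,0],"turn":[0,0,0],"gripper":0.2},
  {"xyz":[0,0.8,0],"turn":[0,0,0],"gripper":0.2},
  {"xyz":[0.2,1,0],"turn":[0,0,0],"gripper":0.2},
  {"xyz":[0.3,0.9,0],"turn":[0,0,0],"gripper":0.2},
  {"xyz":[0.3,0.9,0],"turn":[0,0,0],"gripper":0.2},
  {"xyz":[0.4,0.9,0],"turn":[0,0,0],"gripper":0.2},
  {"xyz":[0.4,0.6,0],"turn":[0,0,0],"gripper":0.2},
  {"xyz":[0,0,0],"turn":[0,0,0],"gripper":0.2},
  {"xyz":[0,0,0],"turn":[0,0,0],"gripper":0.2},
])

```text
time_s: 11.75
position: [0.5263, -0.1054, 0.1507]
tool_rot: [[0.992, -0.125, -0.001], [-0.125, -0.992, 0.001], [-0.001, -0.0, -1.0]]
ft_force: [-0.2, 0.0, -0.3]
grip_width: 0.0515
```

```bash
python3 - <<'E'
from h import *
im,d=grab('top','t3.png')
P=cloud('top',d);m=np.zeros(P.shape[:2],bool);m[205:235,180:215]=1
k=m&(P[...,2]>.06);print(k.sum(),P[k].mean(0),P[k].max(0),np.median(P[k][:,2]))
m[:]=0;m[160:192,190:215]=1;k=m&(P[...,2]>.06)&(P[...,2]<.1);print('spare',k.sum(),P[k].mean(0),P[k].max(0),np.median(P[k][:,2]))
cv2.imwrite('pics/t3c.png',cv2.resize(im[120:260,90:330,::-1],None,fx=3,fy=3,interpolation=cv2.INTER_CUBIC))
go([.5858,-.1249,.12],-7)
E
```

```text
257 [0.4848 0.1132 0.0956] [0.5065 0.1594 1.1342] 0.07190540809968704
spare 225 [0.5882 0.1059 0.0713] [0.6083 0.1257 0.0779] 0.07263171110049926
t 11.8 pos [ 0.5259 -0.1041  0.1508] yaw -7.09 shift [1.5508 0.3311 0.767 ] turn -0.02037046220853371 F [-0.9707  0.5086  0.1281] w 0.051177731977230086 zax [-0.0016  0.0009 -1.    ]
```

View pics/t3c.png

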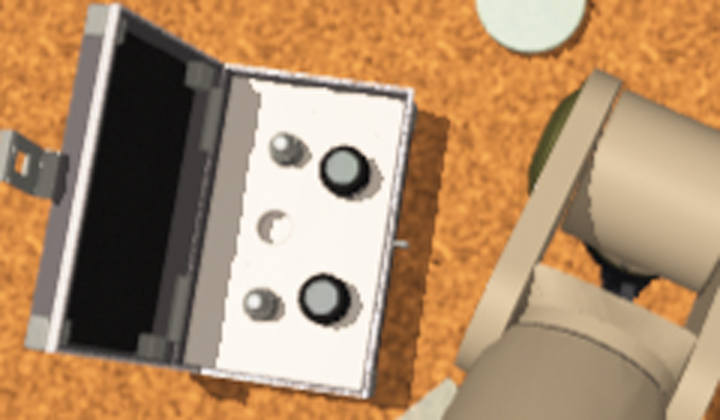

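The eyepiece is seated in its well at (326,299), matching the spare at (345,171) in height, and the objective well at (274,227) is clear. On to the objective.

>>> step_arm([
  {"xyz":[0.5,0.11,0.2],"turn":[0,0,0],"gripper":0.2},
  {"xyz":[0.6,0.12,0.3],"turn":[0,0,0],"gripper":0.2},
  {"xyz":[0.45,0.1,0.27],"turn":[0,0,0],"gripper":0.2},
  {"xyz":[0,0,0],"turn":[0,0,0],"gripper":0.2},
  {"xyz":[0,0,0],"turn":[0,0,0],"gripper":0.2},
  {"xyz":[0,0,0],"turn":[0,0,0],"gripper":0.2},
])

```text
time_s: 12.3
position: [0.5857, -0.1237, 0.1209]
tool_rot: [[0.993, -0.121, -0.001], [-0.121, -0.993, 0.0], [-0.001, -0.0, -1.0]]
ft_force: [-0.0, 0.7, -0.1]
grip_width: 0.0516
```

>>> step_arm([
  {"xyz":[0,0.03,0.3],"turn":[0,0,0],"gripper":0.2},
  {"xyz":[0,0,0.6],"turn":[0,0,0],"gripper":0.2},
  {"xyz":[0,0,0.6],"turn":[0,0,0],"gripper":0.2},
  {"xyz":[0,0,0.4],"turn":[0,0,0],"gripper":0.2},
  {"xyz":[0,0,0.1],"turn":[0,0,0],"gripper":0.2},
  {"xyz":[0,0,0],"turn":[0,0,0],"gripper":0.1},
  {"xyz":[0,0,0],"turn":[0,0,0],"gripper":-0.2},
  {"xyz":[0,0,0],"turn":[0,0,0],"gripper":-0.3},
  {"xyz":[0,0,0],"turn":[0,0,0],"gripper":-0.7},
  {"xyz":[0,0,0],"turn":[0,0,0],"gripper":-0.7},
  {"xyz":[0,0,0],"turn":[0,0,0],"gripper":-0.7},
  {"xyz":[0,0,0],"turn":[0,0,0],"gripper":-0.7},
])

```text
time_s: 13.3
position: [0.587, -0.1263, 0.0422]
tool_rot: [[0.992, -0.123, 0.003], [-0.123, -0.992, -0.001], [0.003, 0.001, -1.0]]
ft_force: [-0.8, 0.5, 7.3]
grip_width: 0.0223
```

>>> step_arm([
  {"xyz":[0,0,-0.25],"turn":[0,0,0],"gripper":-0.7},
  {"xyz":[0,0,-0.6],"turn":[0,0,0],"gripper":-0.7},
  {"xyz":[0,0,-0.6],"turn":[0,0,0],"gripper":-0.7},
  {"xyz":[0,0,-0.6],"turn":[0,0,0],"gripper":-0.7},
  {"xyz":[0,0,-0.4],"turn":[0,0,0],"gripper":-0.7},
  {"xyz":[-0.1,-0.4,0],"turn":[0,0,0],"gripper":-0.7},
  {"xyz":[-0.2,-0.7,0],"turn":[0,0,0],"gripper":-0.7},
  {"xyz":[-0.2,-0.7,0],"turn":[0,0,0],"gripper":-0.7},
  {"xyz":[-0.2,-0.7,0],"turn":[0,0,0],"gripper":-0.7},
  {"xyz":[-0.2,-0.7,0],"turn":[0,0,0],"gripper":-0.7},
  {"xyz":[-0.2,-0.7,0],"turn":[0,0,0],"gripper":-0.7},
  {"xyz":[-0.2,-0.7,0],"turn":[0,0,0],"gripper":-0.7},
  {"xyz":[-0.2,-0.7,0],"turn":[0,0,0],"gripper":-0.7},
  {"xyz":[-0.2,-0.7,0],"turn":[0,0,0],"gripper":-0.7},
  {"xyz":[-0.2,-0.6,0],"turn":[0,0,0],"gripper":-0.7},
  {"xyz":[-0.02,-0.41,0],"turn":[0,0,0],"gripper":-0.7},
  {"xyz":[0,0,0],"turn":[0,0,0],"gripper":-0.7},
  {"xyz":[0,0,0],"turn":[0,0,0],"gripper":-0.7},
  {"xyz":[0,0,0],"turn":[0,0,0],"gripper":-0.7},
])

```text
time_s: 14.88
position: [0.544, 0.1613, 0.1384]
tool_rot: [[0.992, -0.123, -0.001], [-0.123, -0.992, -0.0], [-0.001, 0.0, -1.0]]
ft_force: [-0.7, -0.5, -0.7]
grip_width: 0.0228
```

```bash
python3 - <<'E'
from h import *
im,d=grab('side','s4.png')
cv2.imwrite('pics/s4c.png',cv2.resize(im[80:220,130:290,::-1],None,fx=4,fy=4,interpolation=cv2.INTER_CUBIC))
go([.5452,.1616,.09],-7.03)
E
```

```text
t 14.9333 pos [0.5442 0.161  0.1385] yaw -7.09 shift [ 0.0231 -0.018   1.213 ] turn -0.012500161289878305 F [-0.4391 -0.0843 -1.5111] w 0.022803274493390046 zax [-0.0007 -0.0002 -1.    ]
```

View pics/s4c.png

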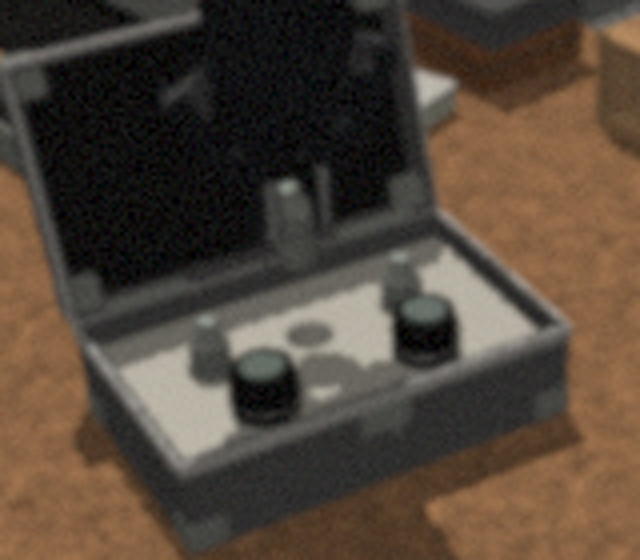

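>>> step_arm([
  {"xyz":[0.015,-0.01,0.3],"turn":[0,0,0],"gripper":-0.7},
  {"xyz":[0,0,0.5],"turn":[0,0,0],"gripper":-0.7},
  {"xyz":[0,0,0.3],"turn":[0,0,0],"gripper":-0.7},
  {"xyz":[0,0,0.1],"turn":[0,0,0],"gripper":-0.7},
  {"xyz":[0,0,0.1],"turn":[0,0,0],"gripper":-0.7},
  {"xyz":[0,0,0.1],"turn":[0,0,0],"gripper":-0.7},
  {"xyz":[0,0,0.1],"turn":[0,0,0],"gripper":-0.7},
  {"xyz":[0,0,0],"turn":[0,0,0],"gripper":-0.7},
])

```text
time_s: 15.6
position: [0.5455, 0.1618, 0.0786]
tool_rot: [[0.992, -0.123, 0.001], [-0.123, -0.992, 0.0], [0.001, -0.0, -1.0]]
ft_force: [1.0, -0.0, -1.6]
grip_width: 0.0223
```

>>> step_arm([
  {"xyz":[0,0,0.08],"turn":[0,0,0],"gripper":-0.7},
  {"xyz":[0,0,0.08],"turn":[0,0,0],"gripper":-0.7},
  {"xyz":[0,0,0.04],"turn":[0,0,0],"gripper":-0.7},
  {"xyz":[0,0,0.04],"turn":[0,0,0],"gripper":-0.7},
  {"xyz":[0,0,0.02],"turn":[0,0,0],"gripper":-0.7},
  {"xyz":[0,0,0],"turn":[0,0,0],"gripper":-0.7},
])

```text
time_s: 16.1
position: [0.546, 0.1621, 0.0693]
tool_rot: [[0.992, -0.123, 0.003], [-0.123, -0.992, 0.0], [0.003, -0.001, -1.0]]
ft_force: [3.8, 1.1, 5.3]
grip_width: 0.0224
```

The objective is held upright at (288,215), nearly over its empty well at (310,335); lowering it met contact at about the expected height. I'll release it and go up behind the lid.

>>> step_arm([
  {"xyz":[0,0,0],"turn":[0,0,0],"gripper":-0.35},
  {"xyz":[0,0,0],"turn":[0,0,0],"gripper":-0.2},
  {"xyz":[0,0,0],"turn":[0,0,0],"gripper":-0.1},
  {"xyz":[0,0,-0.3],"turn":[0,0,0],"gripper":-0.1},
  {"xyz":[0,0,-0.7],"turn":[0,0,0],"gripper":-0.1},
  {"xyz":[0,0,-0.9],"turn":[0,0,0],"gripper":-0.1},
  {"xyz":[0,0,-1],"turn":[0,0,0],"gripper":-0.5},
  {"xyz":[0,0,-1],"turn":[0,0,0],"gripper":-1},
  {"xyz":[0,0,-1],"turn":[0,0,0],"gripper":-1},
  {"xyz":[0,0,-0.5],"turn":[0,0,0],"gripper":-1},
  {"xyz":[-0.3,-0.5,0],"turn":[0,0,0],"gripper":-1},
  {"xyz":[-0.4,-0.8,0],"turn":[0,0,0],"gripper":-1},
  {"xyz":[-0.4,-0.9,0],"turn":[0,0,0],"gripper":-1},
  {"xyz":[-0.4,-0.9,0],"turn":[0,0,0],"gripper":-1},
  {"xyz":[-0.4,-0.8,0],"turn":[0,0,0],"gripper":-1},
  {"xyz":[0,-0.5,0],"turn":[0,0,0],"gripper":-1},
  {"xyz":[0,0,0],"turn":[0,0,0],"gripper":-1},
  {"xyz":[0,0,0],"turn":[0,0,0],"gripper":-1},
], squeeze=20)

```text
time_s: 17.6
position: [0.4907, 0.3465, 0.2836]
tool_rot: [[0.993, -0.121, -0.002], [-0.121, -0.993, -0.001], [-0.001, 0.001, -1.0]]
ft_force: [-0.2, 0.1, -0.2]
grip_width: -0.0002
```

```bash
cat >> h.py <<'E'
C=np.array([.5434,.1451]);EX=np.array([.1224,.9925]);EY=np.array([-.9925,.1224])
def w(x,y,z): return np.r_[C+x*EX+y*EY,z]
E
python3 - <<'E'
from h import *
im,d=grab('top','t5.png')
P=cloud('top',d)
def blk(v0,v1,u0,u1,z0,z1=.1):
    k=np.zeros(P.shape[:2],bool);k[v0:v1,u0:u1]=1;k&=(P[...,2]>z0)&(P[...,2]<z1);print(k.sum(),P[k].mean(0),P[k][:,2].max())
blk(190,205,172,192,.06);blk(162,178,176,192,.06);blk(214,230,168,184,.06)
cv2.imwrite('pics/t5c.png',cv2.resize(im[100:260,80:240,::-1],None,fx=3.7,fy=3.7,interpolation=cv2.INTER_CUBIC))
s=env.observe();q=s['position'][:2]-C;print('case frame',q@EX,q@EY,s['position'][2])
go(w(.19,.075,.184),-7.03)
E
```

```text
80 [0.545  0.1613 0.0697] 0.0801068757000758
80 [0.6067 0.1542 0.0698] 0.08072157651667045
83 [0.4844 0.1688 0.0694] 0.08189321773810998
case frame 0.1926562943443654 0.07654276393831495 0.28375961333836086
t 17.65 pos [0.491  0.3457 0.2838] yaw -7.02 shift [0.0413 0.0635 2.494 ] turn 0.0012264135199540485 F [ 0.123  -0.1712 -0.4316] w 5.35359638163421e-05 zax [-0.0012 -0.001  -1.    ]
```

View pics/t5c.png

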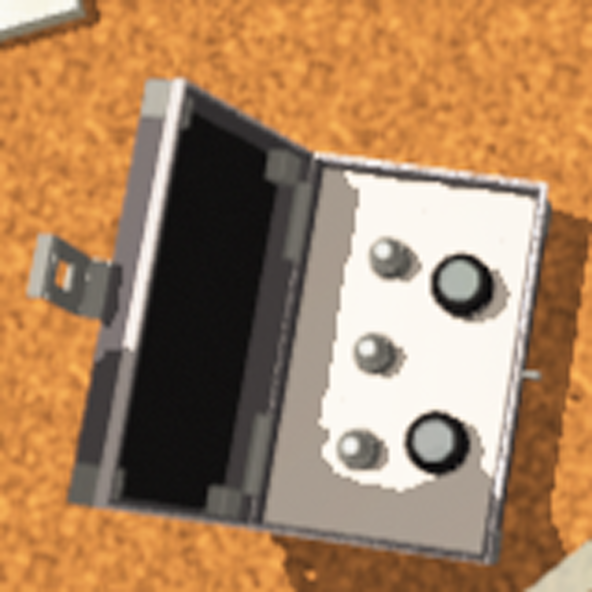

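The objective at (375,353) sits in line with and as high as its neighbours, and the eyepiece at (437,442) is home. Next I push the lid from behind.

>>> step_arm([
  {"xyz":[0,0,0.5],"turn":[0,0,0],"gripper":-1},
  {"xyz":[0,0,0.8],"turn":[0,0,0],"gripper":-1},
  {"xyz":[0,0,0.8],"turn":[0,0,0],"gripper":-1},
  {"xyz":[0,0,0.39],"turn":[0,0,0],"gripper":-1},
  {"xyz":[0,0.3,0],"turn":[0,0,0],"gripper":-1},
  {"xyz":[0,0.3,0],"turn":[0,0,0],"gripper":-1},
  {"xyz":[0,0.3,0],"turn":[0,0,0],"gripper":-1},
  {"xyz":[0,0.3,0],"turn":[0,0,0],"gripper":-1},
  {"xyz":[0,0.3,0],"turn":[0,0,0],"gripper":-1},
  {"xyz":[0,0.3,0],"turn":[0,0,0],"gripper":-1},
  {"xyz":[0,0.2,0],"turn":[0,0,0],"gripper":-1},
  {"xyz":[0,0.24,-0.12],"turn":[0,0,0],"gripper":-1},
  {"xyz":[0,0.24,-0.12],"turn":[0,0,0],"gripper":-1},
  {"xyz":[0,0,0],"turn":[0,0,0],"gripper":-1},
])

```text
time_s: 18.82
position: [0.4796, 0.2457, 0.1968]
tool_rot: [[0.992, -0.124, 0.004], [-0.124, -0.992, 0.001], [0.004, -0.001, -1.0]]
ft_force: [0.9, -0.2, -0.5]
grip_width: -0.0
```

```bash
cat > lid.py <<'E'
from h import *
import sys
im,d=grab('top',sys.argv[1]);P=cloud('top',d)
q=P[...,:2]-C;X=q@EX;Y=q@EY;Z=P[...,2]
k=(abs(Y)<.118)&(abs(Y)>.03)&(Y<.03)&(X>-.09)&(X<.16)&(Z>.08)&(Z<.23)
a=np.arctan2(Z[k]-.062,.075-X[k])
print('lid pts',k.sum(),'angle pct',np.percentile(a,[2,25,50,75,98]))
i=np.argmax(np.hypot(Z[k]-.062,.075-X[k]));print('far pt',X[k][i],Z[k][i])
h=(abs(Y)<.012)&(Z>.09)&(X>-.16)&(X<.2)
print('hasp-ish X,Z pct',np.percentile(X[h],[1,50,99]),np.percentile(Z[h],[1,50,99]))
s=env.observe();q=s['position'][:2]-C;print('tcp case',q@EX,q@EY,s['position'][2],s['ft_force'],s['time_s'])
E
python3 lid.py t6.png
```

```text
lid pts 601 angle pct [1.4047 1.4434 1.4897 1.5361 1.7219]
far pt 0.07055483971685331 0.2183819600942739
hasp-ish X,Z pct [0.0503 0.0714 0.1018] [0.1964 0.213  0.2714]
tcp case 0.09253595367665111 0.0758925507747164 0.19595530438767036 [-0.3225  0.8582  0.3066] 18.8667
```

>>> step_arm([
  {"xyz":[0,0.28,0.03],"turn":[0,0,0],"gripper":-1},
  {"xyz":[0,0.28,0.04],"turn":[0,0,0],"gripper":-1},
  {"xyz":[0,0.27,0.06],"turn":[0,0,0],"gripper":-1},
  {"xyz":[0,0.27,0.07],"turn":[0,0,0],"gripper":-1},
  {"xyz":[0,0.26,0.12],"turn":[0,0,0],"gripper":-1},
  {"xyz":[0,0.25,0.12],"turn":[0,0,0],"gripper":-1},
  {"xyz":[0,0.23,0.16],"turn":[0,0,0],"gripper":-1},
  {"xyz":[0,0.22,0.17],"turn":[0,0,0],"gripper":-1},
  {"xyz":[0,0.19,0.21],"turn":[0,0,0],"gripper":-1},
  {"xyz":[0,0.19,0.21],"turn":[0,0,0],"gripper":-1},
  {"xyz":[0,0.14,0.24],"turn":[0,0,0],"gripper":-1},
  {"xyz":[0,0.14,0.24],"turn":[0,0,0],"gripper":-1},
  {"xyz":[0,0,0],"turn":[0,0,0],"gripper":-1},
])

```text
time_s: 19.95
position: [0.4648, 0.1385, 0.1261]
tool_rot: [[0.992, -0.124, -0.003], [-0.124, -0.992, -0.001], [-0.003, 0.001, -1.0]]
ft_force: [-1.0, -0.2, -1.3]
grip_width: 0.0002
```

```bash
python3 lid.py t7.png
```

```text
lid pts 2519 angle pct [0.2288 0.3846 0.4842 0.7317 1.6114]
far pt -0.07094964705886704 0.11491934573978546
hasp-ish X,Z pct [-0.121  -0.0446  0.0707] [0.0903 0.1132 0.1388]
tcp case -0.015634938668786645 0.0768870134850007 0.12686188411916188 [-1.2026  0.3493  0.8466] 20.0
```

>>> step_arm([
  {"xyz":[0,0.1,0.15],"turn":[0,0,0],"gripper":-1},
  {"xyz":[0,0.1,0.15],"turn":[0,0,0],"gripper":-1},
  {"xyz":[0,0.1,0.12],"turn":[0,0,0],"gripper":-1},
  {"xyz":[0,0,0.08],"turn":[0,0,0],"gripper":-1},
  {"xyz":[0,0,0.04],"turn":[0,0,0],"gripper":-1},
  {"xyz":[0,0,0],"turn":[0,0,0],"gripper":-1},
])

```text
time_s: 20.5
position: [0.4641, 0.127, 0.1069]
tool_rot: [[0.992, -0.122, 0.0], [-0.122, -0.992, -0.002], [0.0, 0.002, -1.0]]
ft_force: [-4.9, -5.1, 15.6]
grip_width: -0.0001
```

>>> step_arm([
  {"xyz":[0,0,0.03],"turn":[0,0,0],"gripper":-1},
  {"xyz":[0,0,0],"turn":[0,0,0],"gripper":-1},
  {"xyz":[0,0,-0.4],"turn":[0,0,0],"gripper":-1},
  {"xyz":[0,0,-0.8],"turn":[0,0,0],"gripper":-1},
  {"xyz":[0,0,-0.5],"turn":[0,0,0],"gripper":-1},
  {"xyz":[0,0,0],"turn":[0,0,0],"gripper":-1},
])

```text
time_s: 21.0
position: [0.4657, 0.1277, 0.1762]
tool_rot: [[0.992, -0.123, 0.007], [-0.123, -0.992, 0.0], [0.007, -0.001, -1.0]]
ft_force: [-0.5, 1.7, -0.4]
grip_width: -0.0
```

```bash
python3 lid.py t8.png; python3 - <<'E'
from h import *
im,d=grab('side','s8.png')
cv2.imwrite('pics/s8c.png',cv2.resize(im[100:220,130:290,::-1],None,fx=4,fy=4,interpolation=cv2.INTER_CUBIC))
P=cloud('top',np.load('pics/t8.npz')['d']);q=P[...,:2]-C;X=q@EX;Y=q@EY;Z=P[...,2]
for y0 in(-.09,-.06,-.03):
  for x0 in(-.06,-.02,.02,.06):
    k=(abs(Y-y0)<.01)&(abs(X-x0)<.01)&(Z>.05);print(y0,x0,np.median(Z[k]))
h=(abs(Y)<.02)&(Z>.1)&(X<-.03);print('hasp',X[h].min(),X[h].max(),np.median(Z[h]),Z[h].max(),Y[h].min(),Y[h].max())
E
```

```text
lid pts 2449 angle pct [0.165  0.2224 0.3272 0.5995 1.4559]
far pt -0.07597846323734662 0.08966985090835555
hasp-ish X,Z pct [-0.1296 -0.0803  0.0689] [0.0901 0.1026 0.1155]
tcp case -0.026932883651650304 0.0757470239410345 0.1741178572357489 [ 0.3245  0.1591 -1.7869] 21.05
-0.09 -0.06 0.08822223198305035
-0.09 -0.02 0.08790178026491735
-0.09 0.02 0.08859487885395789
-0.09 0.06 0.0880933365222547
-0.06 -0.06 0.08806187364624685
-0.06 -0.02 0.08773383130230583
-0.06 0.02 0.08788399193736463
-0.06 0.06 0.08805639897905371
-0.03 -0.06 0.08786474459892268
-0.03 -0.02 0.08785806842677091
-0.03 0.02 0.08864668650191976
-0.03 0.06 0.0878915856020237
hasp -0.12913643654490045 -0.057626065129823725 0.10729297535817683 0.11604884506662416 -0.01788030144526184 0.0163495426566605
```

View pics/s8c.png

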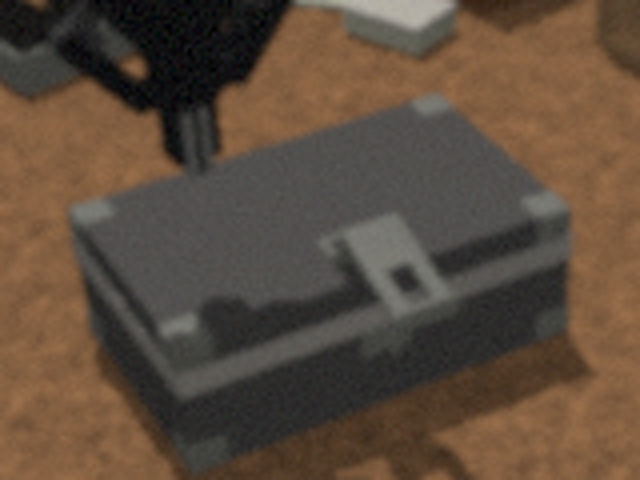

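The lid is shut: its top is flat at 88 mm. The hasp stands out over the front, its slot at about (405,280). Now I'll press it down.

>>> step_arm([
  {"xyz":[0.47,0.46,0],"turn":[0,0,0],"gripper":-1},
  {"xyz":[0.47,0.46,0],"turn":[0,0,0],"gripper":-1},
  {"xyz":[0.47,0.46,0],"turn":[0,0,0],"gripper":-1},
  {"xyz":[0.47,0.46,0],"turn":[0,0,0],"gripper":-1},
  {"xyz":[0,0,0],"turn":[0,0,0],"gripper":-1},
  {"xyz":[0,0,0],"turn":[0,0,0],"gripper":-1},
  {"xyz":[0,0,0],"turn":[0,0,0],"gripper":-1},
])

```text
time_s: 21.68
position: [0.529, 0.0457, 0.1715]
tool_rot: [[0.992, -0.123, -0.003], [-0.123, -0.992, 0.0], [-0.003, -0.0, -1.0]]
ft_force: [0.4, 0.3, 1.2]
grip_width: 0.0
```

```bash
python3 - <<'E'
from h import *
go(w(-.101,-.0007,.081),-7.03)
E
```

```text
t 21.6833 pos [0.529  0.0457 0.1715] yaw -7.05 shift [0.0765 0.016  2.2634] turn -0.004782989043954797 F [0.4015 0.3241 1.1817] w 4.233371816001081e-05 zax [-0.0027  0.0005 -1.    ]
```

>>> step_arm([
  {"xyz":[0.08,0.02,0.3],"turn":[0,0,0],"gripper":-1},
  {"xyz":[0,0,0.4],"turn":[0,0,0],"gripper":-1},
  {"xyz":[0,0,0.25],"turn":[0,0,0],"gripper":-1},
  {"xyz":[0,0,0.2],"turn":[0,0,0],"gripper":-1},
  {"xyz":[0,0,0.2],"turn":[0,0,0],"gripper":-1},
  {"xyz":[0,0,0.2],"turn":[0,0,0],"gripper":-1},
  {"xyz":[0,0,0.2],"turn":[0,0,0],"gripper":-1},
  {"xyz":[0,0,0.2],"turn":[0,0,0],"gripper":-1},
  {"xyz":[0,0,0.2],"turn":[0,0,0],"gripper":-1},
  {"xyz":[0,0,0.08],"turn":[0,0,0],"gripper":-1},
  {"xyz":[0,0,0],"turn":[0,0,0],"gripper":-1},
  {"xyz":[0,0,0],"turn":[0,0,0],"gripper":-1},
])

```text
time_s: 22.68
position: [0.533, 0.0442, 0.0835]
tool_rot: [[0.992, -0.123, -0.0], [-0.123, -0.992, 0.0], [-0.0, -0.0, -1.0]]
ft_force: [0.1, 0.3, -0.3]
grip_width: -0.0
```

Down without resistance. Next I push in toward the case, gently.

>>> step_arm([
  {"xyz":[0,-0.08,0.03],"turn":[0,0,0],"gripper":-1},
  {"xyz":[0,-0.08,0],"turn":[0,0,0],"gripper":-1},
  {"xyz":[0,-0.06,0],"turn":[0,0,0],"gripper":-1},
  {"xyz":[0,-0.04,0],"turn":[0,0,0],"gripper":-1},
  {"xyz":[0,-0.03,0],"turn":[0,0,0],"gripper":-1},
  {"xyz":[0,0,0],"turn":[0,0,0],"gripper":-1},
  {"xyz":[0,0,0],"turn":[0,0,0],"gripper":-1},
])

```text
time_s: 23.27
position: [0.5344, 0.055, 0.0823]
tool_rot: [[0.992, -0.123, -0.0], [-0.123, -0.992, -0.002], [-0.0, 0.002, -1.0]]
ft_force: [0.2, -5.7, -3.5]
grip_width: -0.0002
```

```bash
python3 - <<'E'
from h import *
im,d=grab('side','s9.png')
cv2.imwrite('pics/s9c.png',cv2.resize(im[110:230,140:290,::-1],None,fx=4,fy=4,interpolation=cv2.INTER_CUBIC))
go(w(-.09,0,.081),-7.03)
E
```

```text
t 23.3167 pos [0.5344 0.055  0.0822] yaw -7.04 shift [-0.0513 -0.0123  0.0309] turn -0.0013398603857367503 F [-0.1778 -5.6389 -3.1493] w 0.00021877347295841648 zax [-0.0002 -0.0015 -1.    ]
```

View pics/s9c.png

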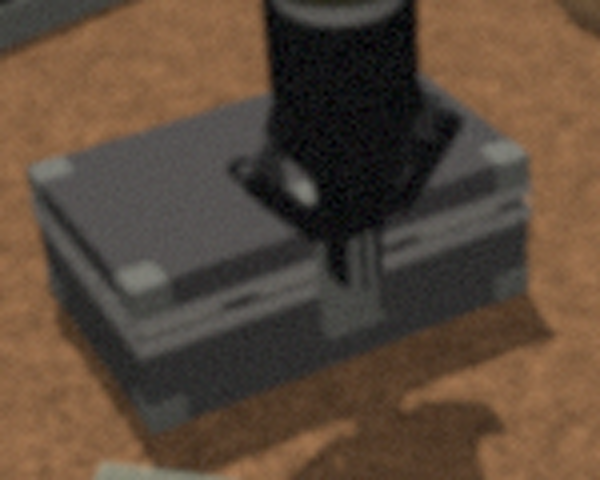

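The hasp appears down against the front at about (350,305). I'll press a little more, then back off straight out and check.

>>> step_arm([
  {"xyz":[0,-0.04,0],"turn":[0,0,0],"gripper":-1},
  {"xyz":[0,-0.03,0],"turn":[0,0,0],"gripper":-1},
  {"xyz":[0,0,0],"turn":[0,0,0],"gripper":-1},
  {"xyz":[0,0,0],"turn":[0,0,0],"gripper":-1},
])

```text
time_s: 23.65
position: [0.5345, 0.0555, 0.0822]
tool_rot: [[0.992, -0.122, -0.001], [-0.122, -0.992, -0.006], [-0.001, 0.006, -1.0]]
ft_force: [-3.2, -21.2, -3.7]
grip_width: 0.0002
```

>>> step_arm([
  {"xyz":[0,0.3,0],"turn":[0,0,0],"gripper":-1},
  {"xyz":[0,0.5,0],"turn":[0,0,0],"gripper":-1},
  {"xyz":[0,0.8,-0.6],"turn":[0,0,0],"gripper":-1},
  {"xyz":[-0.5,0.6,-0.9],"turn":[0,0,0],"gripper":-1},
  {"xyz":[-1,0,-0.5],"turn":[0,0,0],"gripper":-1},
  {"xyz":[-1,0,-0.5],"turn":[0,0,0],"gripper":-1},
  {"xyz":[-0.9,0,-0.5],"turn":[0,0,0],"gripper":-1},
  {"xyz":[0,0,0],"turn":[0,0,0],"gripper":-1},
  {"xyz":[0,0,0],"turn":[0,0,0],"gripper":-1},
  {"xyz":[0,0,0],"turn":[0,0,0],"gripper":-1},
])

```text
time_s: 24.48
position: [0.3978, -0.0102, 0.1954]
tool_rot: [[0.992, -0.123, 0.002], [-0.123, -0.992, -0.0], [0.002, -0.0, -1.0]]
ft_force: [-0.5, -1.7, 0.4]
grip_width: 0.0003
```

```bash
python3 - <<'E'
from h import *
im,d=grab('side','s10.png')
cv2.imwrite('pics/s10c.png',cv2.resize(im[110:230,140:290,::-1],None,fx=5,fy=5,interpolation=cv2.INTER_CUBIC))
_,d=grab('top','t10.png');P=cloud('top',d);q=P[...,:2]-C;X=q@EX;Y=q@EY;Z=P[...,2]
for y0 in(-.09,-.04,.04,.09):
    print(y0,[round(float(np.median(Z[(abs(Y-y0)<.01)&(abs(X-x0)<.008)&(Z>.05)])),4) for x0 in(-.06,-.03,0,.03,.06)])
h=(abs(Y)<.016)&(X<-.03)&(X>-.15)&(Z>.01)
for z0 in np.arange(.02,.11,.01):
    k=h&(abs(Z-z0)<.005);print(round(z0,3),k.sum(),X[k].min() if k.any() else '')
P=cloud('side',np.load('pics/s10.npz')['d']);q=P[...,:2]-C-[.002,-.003];X=q@EX;Y=q@EY;Z=P[...,2]
h=(abs(Y)<.016)&(abs(Y)>.009)&(X<-.06)&(X>-.15)
for z0 in np.arange(.02,.1,.01):
    k=h&(abs(Z-z0)<.005);print('S',round(z0,3),k.sum(),np.median(X[k]) if k.any() else '')
go([.4,0,.3])
E
```

```text
-0.09 [0.0956, 0.093, 0.0918, 0.0903, 0.0883]
-0.04 [0.0947, 0.0938, 0.0924, 0.0902, 0.0891]
0.04 [0.0951, 0.0939, 0.0918, 0.0908, 0.0889]
0.09 [0.0954, 0.0936, 0.0916, 0.0904, 0.0891]
0.02 1 -0.07461535150247937
0.03 36 -0.08872159656897802
0.04 18 -0.0879599663397844
0.05 8 -0.089179986230535
0.06 10 -0.08901563775940059
0.07 7 -0.07893655864009741
0.08 12 -0.07927923867351774
0.09 64 -0.0780551407465362
0.1 243 -0.0776600306505141
S 0.02 15 -0.07280459517373619
S 0.03 20 -0.07943101301153455
S 0.04 29 -0.07841734763943917
S 0.05 23 -0.07783159627086296
S 0.06 24 -0.07716121166690898
S 0.07 22 -0.07623411836075414
S 0.08 21 -0.07641622205832975
S 0.09 29 -0.07528884836341103
t 24.5833 pos [ 0.398  -0.0103  0.1946] yaw -7.04 shift [ 0.017  -0.2625 -2.6351] turn None F [ 0.1427 -0.1129 -0.2093] w 0.0003200148943345196 zax [-0.0005  0.0004 -1.    ]
```

View pics/s10c.png

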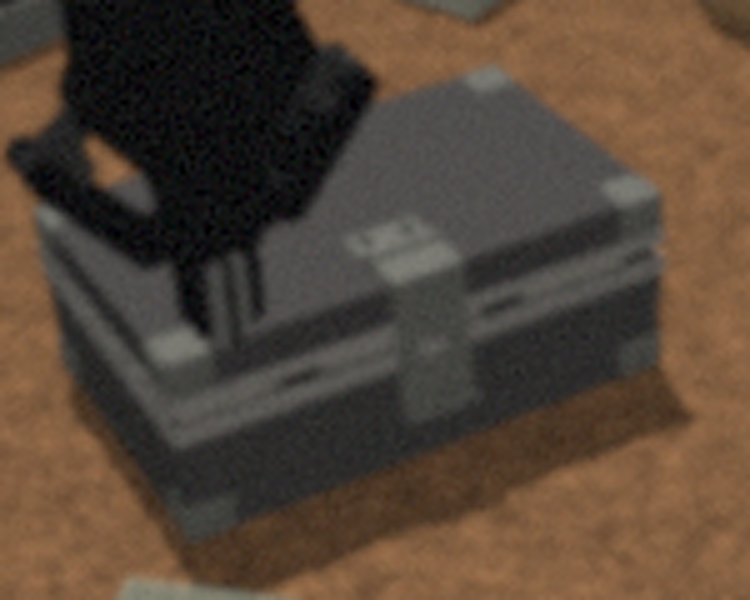

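The hasp is down over the staple at (435,345), but the push raised the lid to about 0.055 rad: its front edge is 8 mm up. I'll press it down again, clear of the hasp.

>>> step_arm([
  {"xyz":[0.3,-0.5,0],"turn":[0,0,0],"gripper":-1},
  {"xyz":[0.4,-0.7,0],"turn":[0,0,0],"gripper":-1},
  {"xyz":[0.4,-0.7,0],"turn":[0,0,0],"gripper":-1},
  {"xyz":[0.4,-0.7,0],"turn":[0,0,0],"gripper":-1},
  {"xyz":[0.13,-0.58,0],"turn":[0,0,0],"gripper":-1},
  {"xyz":[0,0,0.4],"turn":[0,0,0],"gripper":-1},
  {"xyz":[0,0,0.6],"turn":[0,0,0],"gripper":-1},
  {"xyz":[0,0,0.6],"turn":[0,0,0],"gripper":-1},
  {"xyz":[0,0,0.3],"turn":[0,0,0],"gripper":-1},
  {"xyz":[0,0,0.1],"turn":[0,0,0],"gripper":-1},
  {"xyz":[0,0,0.1],"turn":[0,0,0],"gripper":-1},
  {"xyz":[0,0,0.08],"turn":[0,0,0],"gripper":-1},
  {"xyz":[0,0,0.04],"turn":[0,0,0],"gripper":-1},
  {"xyz":[0,0,0],"turn":[0,0,0],"gripper":-1},
])

```text
time_s: 25.75
position: [0.4781, 0.108, 0.107]
tool_rot: [[0.992, -0.123, 0.002], [-0.123, -0.992, -0.0], [0.002, -0.0, -1.0]]
ft_force: [-0.4, -1.2, 2.2]
grip_width: -0.0001
```

>>> step_arm([
  {"xyz":[0,0,0.04],"turn":[0,0,0],"gripper":-1},
  {"xyz":[0,0,0.03],"turn":[0,0,0],"gripper":-1},
  {"xyz":[0,0,0],"turn":[0,0,0],"gripper":-1},
  {"xyz":[0,0,0],"turn":[0,0,0],"gripper":-1},
])

```text
time_s: 26.08
position: [0.4782, 0.108, 0.1068]
tool_rot: [[0.992, -0.122, 0.004], [-0.122, -0.992, -0.0], [0.004, -0.0, -1.0]]
ft_force: [-9.4, -1.7, 31.4]
grip_width: -0.0001
```

>>> step_arm([
  {"xyz":[0,0,-0.4],"turn":[0,0,0],"gripper":-1},
  {"xyz":[0,0,-0.8],"turn":[0,0,0],"gripper":-1},
  {"xyz":[0,0.5,-0.8],"turn":[0,0,0],"gripper":-1},
  {"xyz":[-0.3,0.7,0],"turn":[0,0,0],"gripper":-1},
  {"xyz":[-0.4,0.7,0],"turn":[0,0,0],"gripper":-1},
  {"xyz":[-0.5,0.7,0],"turn":[0,0,0],"gripper":-1},
  {"xyz":[-0.5,0.5,0],"turn":[0,0,0],"gripper":-1},
  {"xyz":[0,0,0],"turn":[0,0,0],"gripper":-1},
  {"xyz":[0,0,0],"turn":[0,0,0],"gripper":-1},
  {"xyz":[0,0,0],"turn":[0,0,0],"gripper":-1},
])

```text
time_s: 26.92
position: [0.3956, -0.0066, 0.184]
tool_rot: [[0.992, -0.123, 0.002], [-0.123, -0.992, -0.0], [0.002, 0.0, -1.0]]
ft_force: [-0.2, 0.9, 0.3]
grip_width: -0.0001
```

```bash
cat > chk.py <<'E'
from h import *
import sys
t=sys.argv[1]
im,d=grab('side',f's{t}.png')
cv2.imwrite(f'pics/s{t}c.png',cv2.resize(im[110:230,140:290,::-1],None,fx=5,fy=5,interpolation=cv2.INTER_CUBIC))
_,d=grab('top',f't{t}.png');P=cloud('top',d);q=P[...,:2]-C;X=q@EX;Y=q@EY;Z=P[...,2]
k=(abs(Y)<.11)&(abs(Y)>.025)&(abs(X+.005)<.055)&(Z>.06)&(Z<.11)
A=np.c_[.075-X[k],np.ones(k.sum())];r=np.linalg.lstsq(A,Z[k],rcond=None)[0];print('lid slope',r)
P=cloud('side',np.load(f'pics/s{t}.npz')['d']);q=P[...,:2]-C-[.002,-.003];X=q@EX;Y=q@EY;Z=P[...,2]
h=(abs(Y)<.016)&(abs(Y)>.009)&(X<-.06)&(X>-.15)&(Z>.032)&(Z<.078)
r=np.polyfit(Z[h],X[h],1);print('hasp leg n',h.sum(),'tilt(rad, +=foot out)',r[0],'X at z=.04,.07',np.polyval(r,[.04,.07]))
h=(abs(abs(Y)-.05)<.02)&(X<-.06)&(X>-.15)&(Z>.02)&(Z<.05)
r=np.polyfit(Z[h],X[h],1);print('case front tilt, X',r[0],np.polyval(r,.04))
s=env.observe();print(s['time_s'],s['position'],s['ft_force'])
E
python3 chk.py 11
```

```text
lid slope [0.0007 0.0879]
hasp leg n 112 tilt(rad, +=foot out) -0.004022913913911464 X at z=.04,.07 [-0.0765 -0.0766]
case front tilt, X 0.0050943909239048735 -0.07288481335160735
27.0167 [ 0.3957 -0.0063  0.1836] [-0.8632  0.3074 -0.3958]
```

View pics/s11c.png

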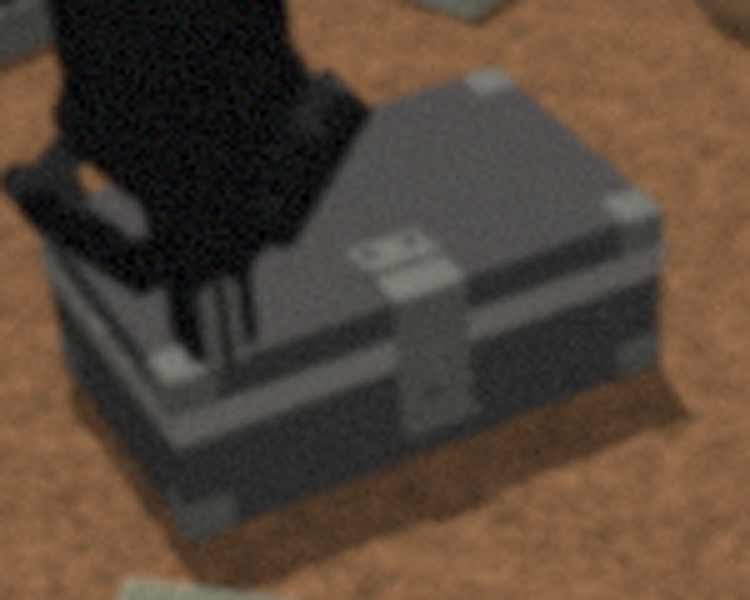

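The lid seam is closed and the hasp lies flat at (435,360), with the arm clear of the case. I'll hand in.

```bash
python3 -c "
from rig import order
print(order.close_job())"
```

```text
the job is handed in; nothing more can be done
None
```

The eyepiece and objective are in their wells, the lid is shut, the hasp is down over the staple, and the arm is clear. The job is handed in; it took about 27 s of the 72 s allowed, and no verdict was reported.

- **Optics:** before I shut the lid, each one stood level with its neighbour of the same kind in the top depth image. I could not see them again after that.
- **Lid:** pushing the hasp in lifted the lid again, to about 0.055 rad. I pressed it down once more, and the last check gave a lid slope of 0.0007 rad with its top at 88 mm.
- **Hasp:** the last check put its leg within about 0.01 rad of the case front and about 3.6 mm ahead of it, where 4 mm was expected.
- **Checks that disagreed:** the side camera's positions were about 2 to 4 mm off the top camera's. I went by the top camera, corrected with a squeeze of the eyepiece from two directions.
- **Not checked:** I did not measure the positions of the other things on the bench at the end.

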